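# Put the lapping plates and the dust brush back on the kit tray

### The job

Put the lapping kit back on its tray: stack the red plate on the blue one that already lies on the tray's rubber pad, and the green plate on the red, steel faces up and squared up so that all edges are flush. Lay the dust brush flat in the tray's groove, bristles towards the groove's open end. Leave the other things on the table alone.

Things in the scene. Friction and masses are not known exactly. Their poses are not given: they have to be found in the camera images.
- blue_plate_mid (a point): centre (half-way up) of the blue lapping plate: a flat rectangular sharpening plate, blue plastic base with a flat steel face on top, 84 mm long (its own x) by 52 mm wide (its own y) by 16 mm thick, about 0.12 kg; its z points up out of the steel face. A half turn about z makes no difference. It already lies on the tray's rubber pad, up to 3 mm and a few degrees off square, and is loose.
- red_plate_mid (a point): centre (half-way up) of the red lapping plate: a flat rectangular sharpening plate, red plastic base with a flat steel face on top, 84 mm long (its own x) by 52 mm wide (its own y) by 16 mm thick, about 0.12 kg; its z points up out of the steel face. A half turn about z makes no difference. It lies loose on the table at the start.
- green_plate_mid (a point): centre (half-way up) of the green lapping plate: a flat rectangular sharpening plate, green plastic base with a flat steel face on top, 84 mm long (its own x) by 52 mm wide (its own y) by 16 mm thick, about 0.12 kg; its z points up out of the steel face. A half turn about z makes no difference. It lies loose on the table at the start.
- brush_grip (a point): the grip point of the wooden-handled dust brush, on the centre line of its handle, which is round here, 13 mm thick (6.5 mm above what it lies on). The brush lies along this point's own y: the bristle ends are 93 mm away towards -y, the handle's end 70 mm away towards +y; the brush head is 20 mm wide and starts 42 mm from this point
- brush_tip (a point): the bristle end of the brush, on its centre line, 92 mm from brush_grip
- pad_centre (a point): centre of the black rubber pad on the kit tray, on its upper face, 6 mm above the table. The kit tray is a dark wooden board, 190 mm (x) by 152 mm (y) by 6 mm thick, fixed to the table; its x runs along the groove. The pad is 100 x 66 mm; the tray's middle is 36 mm away towards -y, the groove_centre 88 mm away towards -y
- groove_centre (a point): middle of the brush groove's floor, 6 mm above the table, axes as pad_centre. Groove along x: 38 mm wide, walls 5 mm thick and 10 mm high, end wall 90 mm away towards -x, open end 95 mm away towards +x. Both long walls are cut away down to the floor for 35 mm either side of this point, for fingers. With brush_grip over this point the brush fits and its bristles end at the open end
- glue: bystander, loose, to be left alone: small white glue bottle with a red spout cap, 34 mm across and 86 mm tall; origin at the centre of its underside
- needles: bystander, loose, to be left alone: cork with upright steel drill points, 40 mm across, 46 mm tall; origin at the centre of its underside
- tweezers: bystander, loose, to be left alone: steel tweezers, 128 mm long, lying flat; origin at the centre of its underside
- vial: bystander, loose, to be left alone: corked glass vial with amber chips in it, 19 mm across, 48 mm tall, standing; origin at the centre of its underside
- glass_bowl: clear glass bowl of amber with a yellow rim, 176 mm across and 71 mm tall, fixed: an obstacle between the plates and the tray; origin at the centre of its foot
- deli_tub: clear square tub of amber, 98 x 104 mm and 68 mm tall, fixed: an obstacle behind the bowl, near the brush; origin at the centre of its foot

How it is judged:
By the outcome, as a careful person would: the job done as asked, in the order asked, and still so for the second after the job is handed in, with the robot touching nothing.
It also fails if it takes over 72 s, if anything falls off the work surface, if the arm or the gripper's body presses on something with over 40 N, if the wrist force passes 120 N, or if a joint passes its speed limit or range.

### The arm

A 6-joint arm with a two-finger parallel gripper is mounted at the origin on a cart in front of the work surface, level with it; the furniture and walls round the work are solid. World frame = base frame: x ahead of the robot, y to its left, z up, the work surface at z = 0. Lengths are in m, angles in rad, forces in N, time in s.
With the tool pointing down it reaches from about 0.35 to 0.8 m from the base axis. Payload 7.3 kg.
Tool frame: the origin (TCP) lies between the finger pads; the fingertips stand 8 mm ahead of it and the grasp point (between the pads) lies 11 mm behind it; z points along the fingers, y is the line along which they close (so a half turn about z gives the same grasp; the last joint's range is limited). The gripper opens to 85 mm and grips with 20 to 120 N. Pads are 22 mm wide; open, the fingers measure 114 mm over their backs; the gripper's body (76 mm by 85 mm) begins 54 mm behind the grasp point. The pads swing forward as they close: fully open they stand 13 mm farther back than shut.
Start: joints at [-1.291, 0.342, 1.524, -0, 1.275, -0.146], TCP at [0.217, -0.478, 0.239] pointing down, gripper open.
Joint ranges: [-2.53, 2.53], [-0.77, 2.02], [0.04, 2.7], [-1, 4.14], [0.28, 2.66], [-3.11, 3.11]. Speed limits (rad/s): [2.57, 2.57, 3.14, 3.14, 3.14, 3.14].

### API

Orientations are given as a rotation vector (axis times angle).
In Python, from rig import env, readout, vision, close_job gives the robot as it stands. Calls block until the motion is done:
- env.move_ptp(position, orientation): joint-space move of the TCP to a pose.
- env.movel(position, rotation=None, speed=0.15, f_stop=None): straight line of the TCP; rotation=None keeps the orientation; speed is the mean speed in m/s. With f_stop (N) it stops when the force on the tool has changed by that much, and returns True; else False.
- env.move_joints(angles): joint-space move.
- env.command_gripper(opening, grip_force=None): opening from 0.0 (shut) to 1.0 (fully open); grip_force is the grip in N (None keeps the last); returns when the fingers have stopped.
- env.sleep(seconds).
- env.solve_ik(position, orientation): joint angles nearest the present ones, or None.
- readout.read_state(): the state.
- vision.camera(name): name is "scene" or "top" or "wrist"; returns the picture (384x512x3 uint8, red, green, blue); there is no depth.
- vision.camera_info(name): a dict with "K" (3x3 intrinsics, pixels), "rvec" (rotation vector, rad) and "tvec" (3), from world to camera coordinates, as OpenCV has them; the wrist camera has in their place "T_tool_cam" (4x4, takes a point from camera to tool coordinates, whose origin is the TCP and whose axes are the flange's). Camera axes: x right, y down, z forward; pixel columns grow to the right and rows downward; lengths in m; the calibration is good to about 2 mm. A picture is of the moment at which its call begins: read the wrist's pose just before it. camera_info takes no time and is no camera call.
A pose or a line that the arm cannot do raises env.IKError and nothing moves.
- close_job(): hands the job in, once; it reports no verdict.
The state is a dict: "time": time; "joint_positions": joint angles; "qd": joint speeds; "joint_efforts": joint torques, N m; "position": TCP position; "orientation": TCP orientation; "wrist_force": force on the tool from outside, world axes, zero at the start; "moment": the same for the moment, N m; "gripper_width": opening from 0.0 (shut) to 1.0 (fully open).
Only numpy, scipy, OpenCV 4.12 (cv2) and the standard library are available. Lean on these libraries where they do the work, as an engineer would, in place of code of your own. Each camera call takes 0.05 s, during which the arm holds its last target. There are 200 camera calls.

## Working session

There is one attempt and no reset: what is moved stays moved. The work goes in short steps, each a Python script; the robot and the scene stay as the last script left them, time stands still between calls to the robot, and variables do not carry over. Pictures are saved under pics/ and viewed, on a budget of 10 in all, crops included, one or two more only if the job needs it, and the job is handed in when it is done.

```bash
mkdir -p pics; ls; python3 - <<'E'
from rig import env, readout, vision
import cv2, numpy as np
for n in ["scene","top"]:
    im=vision.camera(n); cv2.imwrite(f"pics/{n}0.png",cv2.cvtColor(im,cv2.COLOR_RGB2BGR))
for n in ["scene","top","wrist"]: print(n,vision.camera_info(n))
s=readout.read_state(); print(s)
a=cv2.imread("pics/top0.png"); cv2.imwrite("pics/top0b.png",cv2.resize(a,(800,600)))
E
```

```text
pics
scene {'K': array([[414.06139395,   0.        , 257.18674357],
       [  0.        , 414.06139395, 192.53772489],
       [  0.        ,   0.        ,   1.        ]]), 'rvec': array([ 0.76141237, -2.3378502 ,  1.42755853]), 'tvec': array([0.45614784, 0.18737261, 0.84734947])}
top {'K': array([[354.50690522,   0.        , 256.40214154],
       [  0.        , 354.50690522, 190.89556166],
       [  0.        ,   0.        ,   1.        ]]), 'rvec': array([ 2.09833704, -2.1311081 ,  0.20931122]), 'tvec': array([0.02099437, 0.53930149, 0.76982071])}
wrist {'K': array([[289.12424629,   0.        , 254.8737808 ],
       [  0.        , 289.12424629, 192.17475389],
       [  0.        ,   0.        ,   1.        ]]), 'T_tool_cam': array([[ 8.16328537e-04, -9.53217658e-01, -3.02283691e-01,
         7.72027990e-02],
       [ 9.99999313e-01,  1.03234403e-03, -5.54844946e-04,
        -5.26951199e-04],
       [ 8.40948762e-04, -3.02283030e-01,  9.53217846e-01,
        -1.34630718e-01],
       [ 0.00000000e+00,  0.00000000e+00,  0.00000000e+00,
         1.00000000e+00]])}
{'time': 0.1, 'joint_positions': array([-1.29103393e+00,  3.42677475e-01,  1.52488114e+00, -3.91544760e-05,
        1.27542072e+00, -1.45999717e-01]), 'qd': array([-0.00059357, -0.00246485, -0.00385674,  0.00036745, -0.00013132,
       -0.00092093]), 'joint_efforts': array([ 1.46338611e-03, -4.34444869e+01, -2.46490914e+01, -1.17504937e-04,
        4.72905755e-03,  1.54147057e-05]), 'position': array([ 0.21674913, -0.47779992,  0.23869686]), 'orientation': array([-3.06932149e+00, -6.63471362e-01,  2.04179066e-04]), 'wrist_force': array([-0.36009944, -1.05467498,  0.25296083]), 'moment': array([-0.0094475 , -0.03121849,  0.03488618]), 'gripper_width': 1.001126112675045}
```

View pics/top0b.png

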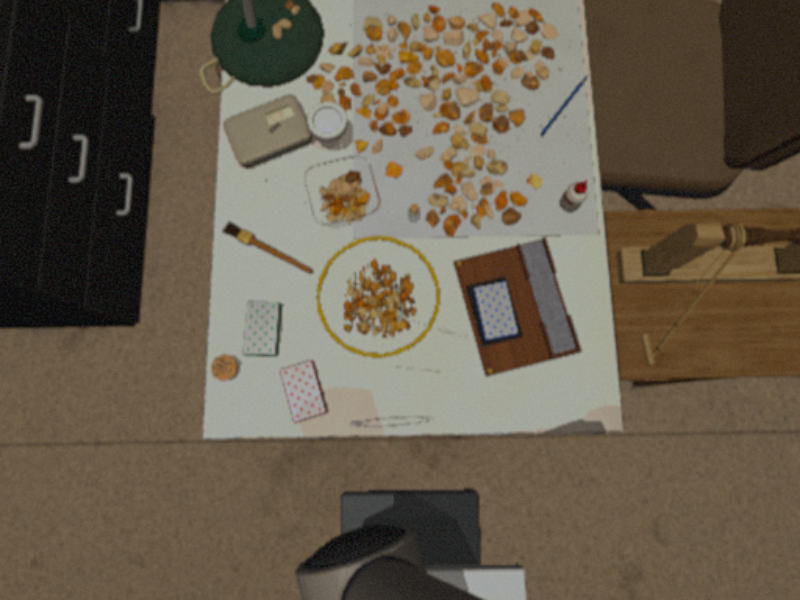

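View pics/scene0.png

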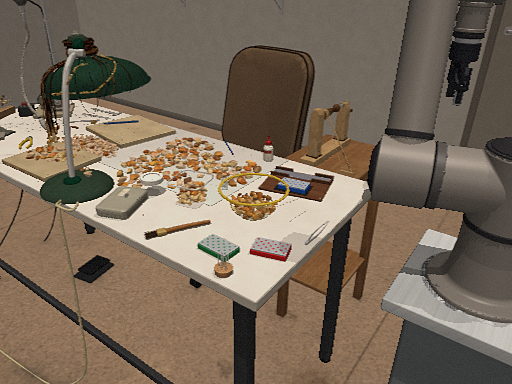

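The top view (800x600) shows red at (303,390), green at (262,328), blue on the tray at (495,310), and the brush from (228,228) to (312,272). The tray's groove is on the right, the bowl is at (378,297) and the tub at (343,190). In the scene view all faces are up.

```bash
cat > h.py <<'E'
from rig import env, readout, vision
import cv2, numpy as np
from scipy.spatial.transform import Rotation as Ro
def rv(phi):  # tool down, tool x at angle phi in the table plane
    c,s=np.cos(phi),np.sin(phi)
    return Ro.from_matrix([[c,s,0],[s,-c,0],[0,0,-1]]).as_rotvec()
def cast(uv,z,K,R,o):  # R: cam->world, o: cam centre
    uv=np.atleast_2d(np.asarray(uv,float))
    d=(R@np.linalg.solve(K,np.c_[uv,np.ones(len(uv))].T)).T
    return (o+d*((z-o[2])/d[:,2])[:,None])[:,:2]
def fixed(name):
    i=vision.camera_info(name); R=Ro.from_rotvec(i['rvec']).as_matrix().T
    return i['K'],R,-R@i['tvec']
def wrist(save=None):
    s=readout.read_state(); im=vision.camera('wrist')
    i=vision.camera_info('wrist'); T=np.eye(4); T[:3,:3]=Ro.from_rotvec(s['orientation']).as_matrix(); T[:3,3]=s['position']
    T=T@i['T_tool_cam']
    if save: cv2.imwrite(f'pics/{save}.png',cv2.cvtColor(im,cv2.COLOR_RGB2BGR))
    return im,(i['K'],T[:3,:3],T[:3,3])
def st():
    s=readout.read_state(); print('t',round(s['time'],2),'p',s['position'].round(4),'F',s['wrist_force'].round(1),'g',round(s['gripper_width'],3))
    return s
E
python3 - <<'E'
from h import *
C=fixed('top'); k=1/1.5625
for n,p,z in [('red',(303,390),.016),('green',(262,328),.016),('blue',(495,310),.022),('tip',(228,228),.01),('hend',(312,272),.006),('bowl',(378,297),.071),('trayL1',(455,262),.006),('trayL2',(488,375),.006)]:
    print(n,cast(np.array(p)*k,z,*C).round(3))
T=cast(np.array([(495,310)])*k,.022,*C)[0]
off=np.array([-.0,0])
env.move_ptp([T[0],T[1],.17],rv(.28)); st()
wrist('w1'); 
E
```

```text
red [[0.408 0.162]]
green [[0.504 0.227]]
blue [[ 0.525 -0.132]]
tip [[0.669 0.289]]
hend [[0.594 0.153]]
bowl [[0.539 0.046]]
trayL1 [[ 0.607 -0.075]]
trayL2 [[ 0.427 -0.119]]
t 1.81 p [ 0.5252 -0.1332  0.1702] F [0.2 0.2 0.1] g 0.999
```

View pics/w1.png

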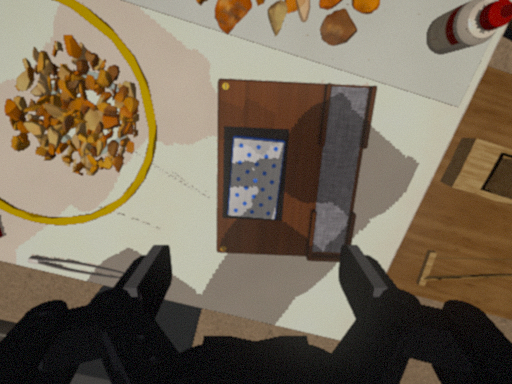

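Wrist view: the tray spans about (218,80)-(375,260), blue's steel face (228,138)-(285,220), the groove on the right with its open end at the top. The glue bottle and bowl are well clear. Next I'll measure the tray and blue, then look at red and green.

```bash
cat >> h.py <<'E'
def rect(mask,z,C,box=None):
    """largest blob -> hull -> table-plane min-area rectangle: centre, long-axis angle in (-90,90] deg, sizes (long, short)"""
    m=mask.astype(np.uint8)
    if box is not None:
        b=np.zeros_like(m); b[box[1]:box[3],box[0]:box[2]]=1; m&=b
    m=cv2.morphologyEx(m,cv2.MORPH_CLOSE,np.ones((5,5)))
    c=max(cv2.findContours(m,cv2.RETR_EXTERNAL,cv2.CHAIN_APPROX_NONE)[0],key=cv2.contourArea)[:,0]
    w=cast(c,z,*C); ctr,(a,b),_=r=cv2.minAreaRect((w*1000).astype(np.float32))
    p=cv2.boxPoints(r); e1,e2=p[1]-p[0],p[2]-p[1]; e=e1 if np.hypot(*e1)>np.hypot(*e2) else e2
    return np.array(ctr)/1000,(np.degrees(np.arctan2(e[1],e[0]))+90)%180-90,sorted((a,b))[::-1],c.min(0),c.max(0)
E
python3 - <<'E'
from h import *
s=readout.read_state(); i=vision.camera_info('wrist'); T=np.eye(4); T[:3,:3]=Ro.from_rotvec(s['orientation']).as_matrix(); T[:3,3]=s['position']; T=T@i['T_tool_cam']; C=(i['K'],T[:3,:3],T[:3,3])
im=cv2.imread('pics/w1.png').astype(int); b,g,r=im[...,0],im[...,1],im[...,2]
for v in [(179,y) for y in range(210,300,4)]: print(v,im[v].tolist() if 0 else im[v[0],v[1]].tolist(),end=' ')
print()
bx=(224,120,298,235)
for t in (60,80,100): print('blue',t,rect(b>t,.022,C,bx))
print('blue-ish>r',rect((b>55)&(b>r-5),.022,C,bx))
print('pad?',rect((r<60),.006,C,bx))
print('wood',rect((r>b*1.35+5)&(r<170),.006,C,(205,65,395,270)))
# look over red and green together
env.move_ptp([.42,.195,.17],rv(.1)); st(); wrist('w2')
E
```

```text
(179, 210) [175, 195, 191] (179, 214) [181, 200, 195] (179, 218) [53, 73, 100] (179, 222) [52, 72, 111] (179, 226) [53, 56, 58] (179, 230) [73, 60, 57] (179, 234) [100, 101, 107] (179, 238) [110, 60, 44] (179, 242) [100, 102, 104] (179, 246) [100, 104, 109] (179, 250) [98, 102, 103] (179, 254) [177, 109, 74] (179, 258) [103, 102, 104] (179, 262) [101, 99, 106] (179, 266) [95, 96, 99] (179, 270) [95, 95, 96] (179, 274) [102, 103, 107] (179, 278) [98, 100, 101] (179, 282) [19, 24, 26] (179, 286) [26, 37, 61] (179, 290) [33, 42, 62] (179, 294) [21, 33, 56] (179, 298) [28, 36, 60] 
blue 60 (array([ 0.52607178, -0.13186525]), np.float32(10.632904), [84.53782653808594, 52.438350677490234], array([227, 135], dtype=int32), array([284, 219], dtype=int32))
blue 80 (array([ 0.52621515, -0.13214162]), np.float32(10.740311), [83.47402954101562, 51.45124053955078], array([227, 136], dtype=int32), array([284, 219], dtype=int32))
blue 100 (array([ 0.52594458, -0.13192474]), np.float32(10.54554), [82.46831512451172, 50.38335418701172], array([227, 136], dtype=int32), array([283, 218], dtype=int32))
blue-ish>r (array([ 0.52631458, -0.13183261]), np.float32(10.388397), [84.99618530273438, 52.7180061340332], array([226, 135], dtype=int32), array([285, 219], dtype=int32))
pad? (array([ 0.5185658 , -0.13958847]), np.float32(18.317993), [122.11799621582031, 81.28917694091797], array([224, 124], dtype=int32), array([297, 234], dtype=int32))
wood (array([ 0.53260535, -0.16880078]), np.float32(13.320251), [193.62644958496094, 153.732421875], array([217,  79], dtype=int32), array([375, 261], dtype=int32))
t 3.16 p [0.4207 0.1944 0.1701] F [ 0.5 -0.5 -0. ] g 0.995
```

View pics/w2.png

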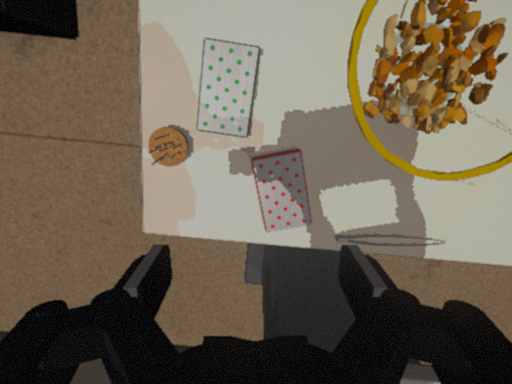

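Red's top-face corners are about (252,158),(300,150),(311,222),(266,231) and green's about (205,38),(259,46),(249,136),(198,130). The tweezers are clear, right of red. First I'll squeeze blue with the gripper square to the tray. That fixes its y and yaw, and lets me view its end in tool coordinates.

```bash
python3 - <<'E'
from h import *
s=readout.read_state(); i=vision.camera_info('wrist'); T=np.eye(4); T[:3,:3]=Ro.from_rotvec(s['orientation']).as_matrix(); T[:3,3]=s['position']; T=T@i['T_tool_cam']; C=(i['K'],T[:3,:3],T[:3,3])
for n,p in [('red',[(252,158),(300,150),(311,222),(266,231)]),('green',[(205,38),(259,46),(249,136),(198,130)])]:
    w=cast(p,.016,*C); d=(w[0]+w[1]-w[2]-w[3])/2; q=(w[1]+w[2]-w[0]-w[3])/2
    print(n,w.mean(0).round(4),'phi',np.arctan2(d[1],d[0]).round(4),'perp',(np.arctan2(q[1],q[0])+np.pi/2).round(4),'L',np.hypot(*d).round(4),np.hypot(*q).round(4))
phi=np.radians(13.3); P=[.5248,-.1335]
env.command_gripper(.8,20)
env.move_ptp([*P,.08],rv(phi))
print(env.movel([*P,.014],speed=.1,f_stop=8)); st()
env.command_gripper(0.0,20); st(); wrist('w3')
E
```

```text
red [0.4096 0.1647] phi 0.2901 perp 0.2915 L 0.0809 0.0492
green [0.5046 0.2289] phi -0.0276 perp -0.0248 L 0.0813 0.0496
False
t 5.67 p [ 0.5252 -0.1335  0.0145] F [-0.8 -0.6  0.1] g 0.799
t 5.97 p [ 0.5254 -0.1337  0.015 ] F [-0.9  1.3  6.1] g 0.61
```

View pics/w3.png

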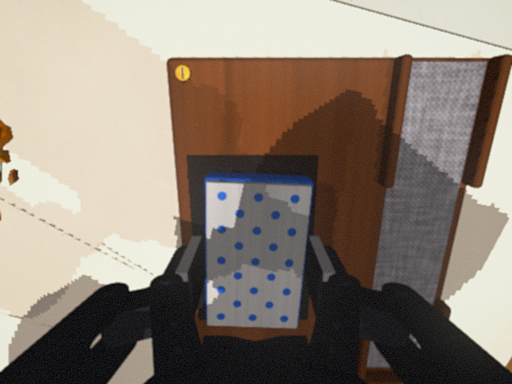

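Blue sits square between the fingers. Its near end (blue rim to steel) is at row ~184, columns 207-312. I'll release it, pick red, lift, and compare the same edge.

```bash
cat >> h.py <<'E'
def endx(im,ch,name=''):
    """tool x of the near top edge (coloured end rim -> steel), columns 225..290, same depth for all gripped plates"""
    f=im.astype(int); o=[c for c in range(3) if c!=ch]; sat=f[...,ch]-f[...,o].max(2)
    ed=[]
    for c in range(216,302):
        col=sat[150:215,c]; k=np.where(col>35)[0]
        k=k[k<45]
        if len(k)<2: continue
        # first run of coloured pixels from above; its lower end is the steel edge
        j=k[0]
        while j+1<len(col) and col[j+1]>20: j+=1
        if j-k[0]<12: ed.append((c,150+j+.5))
    ed=np.array(ed); m=np.median(ed[:,1]); ed=ed[abs(ed[:,1]-m)<4]; p=np.polyfit(ed[:,0]-258,ed[:,1],1)
    v=p[1]; i=vision.camera_info('wrist'); T=i['T_tool_cam']; d=T[:3,:3]@np.linalg.solve(i['K'],[258,v,1])
    # plate top at tool z = -0.0075 (TCP 14.5 mm, top 22 mm)
    x=T[0,3]+d[0]*(-.0075-T[2,3])/d[2]
    print(name,'edge row',v.round(2),'slope',p[0].round(4),'n',len(ed),'tool x mm',(x*1000).round(2)); return x
E
python3 - <<'E'
from h import *
endx(cv2.imread('pics/w3.png')[...,::-1],2,'blue')
env.command_gripper(.8,20)
s=readout.read_state(); P=s['position']
env.movel([P[0],P[1],.08],speed=.2)
R=[.4096,.1647]
env.move_ptp([.46,0,.19],rv(.28))
env.move_ptp([*R,.06],rv(.2908)); 
print(env.movel([*R,.0085],speed=.1,f_stop=8)); st()
env.command_gripper(0.0,40); st()
im,C=wrist('w4')
endx(im,0,'red table')
env.movel([*R,.12],speed=.2); st()
im,C=wrist('w5'); endx(im,0,'red held')
E
```

```text
blue edge row 182.19 slope 0.0398 n 86 tool x mm 41.55
False
t 9.11 p [0.4103 0.1644 0.009 ] F [ 0.3  0.2 -0.2] g 0.8
t 9.42 p [0.4103 0.1647 0.0095] F [-0.2 -2.7  6.1] g 0.598
red table edge row 188.17 slope -0.0103 n 86 tool x mm 38.73
t 10.18 p [0.4089 0.1646 0.1194] F [-0.1  0.9 -2.2] g 0.597
red held edge row 187.94 slope -0.0129 n 86 tool x mm 38.84
```

View pics/w5.png

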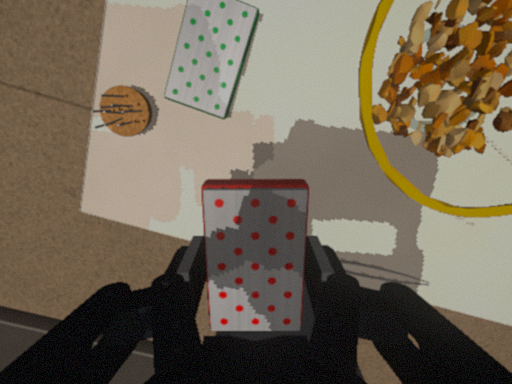

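Red is held square: slope −0.013, edge at x=38.8. Blue turned out not to rotate under 20 N: its end slopes by +0.04, so it is still at ~10.4°, with its edge 2.7 mm further along x. I'll place red to match blue as it lies.

```bash
cat >> h.py <<'E'
def goto(xy,z,phi,fine=True):
    """hover, then remove the steady position offset in the returned aim"""
    env.move_ptp([*xy,z],rv(phi)); env.sleep(.15)
    p=readout.read_state()['position']; o=Ro.from_rotvec(readout.read_state()['orientation']).as_matrix()[:2,0]
    print('hover err mm',((p[:2]-xy)*1000).round(2),'phi deg',np.degrees(np.arctan2(o[1],o[0])).round(2))
    return 2*np.array(xy)-p[:2]
E
python3 - <<'E'
from h import *
phi=np.radians(10.4)
env.move_ptp([.46,0,.17],rv(.25))
X=[.5281,-.1332]
a=goto(X,.06,phi)
env.movel([*a,.040],speed=.15)
print(env.movel([*a,.0305],speed=.04,f_stop=5)); st()
env.sleep(.1); s=st()
env.command_gripper(.75); st()
env.movel([s['position'][0],s['position'][1],.085],speed=.2)
im,C=wrist('w6')
E
```

```text
hover err mm [0.36 1.45] phi deg 10.52
True
t 12.47 p [ 0.5284 -0.1347  0.0315] F [0.2 0.4 5.2] g 0.596
t 12.57 p [ 0.5284 -0.1347  0.0315] F [-0.  -0.9  5.1] g 0.595
t 12.85 p [ 0.5276 -0.1344  0.0304] F [-0.2 -0.1  0.3] g 0.751
```

View pics/w6.png

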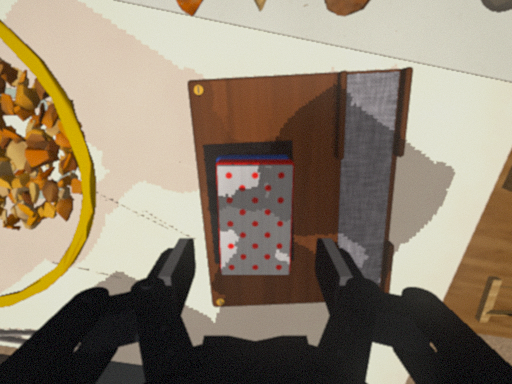

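Red is on blue and seated, but about 1.5 mm to −y: my hover correction reacted to a transient reading. I'll squeeze both plates together to bring the sides flush, then check the end edges.

```bash
cat >> h.py <<'E'
def ends(im,chs,zs,C,cols,rows):
    """edge rows down the stack's near end at a few columns: print colour code per row"""
    for c in cols:
        s=''
        for r in range(*rows):
            R,G,B=[int(v) for v in im[r,c]]
            m=max(R,G,B); s+=('k' if m<45 else 'r' if R-max(G,B)>30 else 'b' if B-max(R,G)>30 else 'g' if G-max(R,B)>18 else 'W' if min(R,G,B)>70 else '.')
        print(c,rows[0],s)
E
python3 - <<'E'
from h import *
phi=np.radians(10.5); X=[.5281,-.1332]
env.movel([*X,.05],rv(phi),speed=.15)
env.movel([*X,.0175],speed=.08,f_stop=10); env.sleep(.1); st()
env.command_gripper(0.,60); env.sleep(.2); st()
im,C=wrist('w7')
ends(im,None,None,C,(215,230,258,285,300),(140,205))
E
```

```text
t 14.37 p [ 0.5285 -0.1334  0.018 ] F [-0.4  1.1 -0.7] g 0.751
t 14.82 p [ 0.5286 -0.1333  0.0184] F [-0.6  0.3  6.8] g 0.597
215 140 rrrrrrrrrrrrrrrrrrrrrr.......k.........bbbbbbbb.rrrrrrrrrrWWWWWWW
230 140 rrrrrrrrrrrrrrrrrrrrr...k...........kk.bbbbbbbb.rrrrrrrrrrrWWWWWW
258 140 rrrrrrrrrrrrrrrrrrrr.kkkkkkkkkkkkkkkkk.bbbbbbbbrrrrrrrrrrr.WWWWWW
285 140 rrrrrrrrrrrrrrr.rrrkkkkkkkkkkkkkkkkkk.bbbbbbbb.rrrrrrrrrrrWWWWWWW
300 140 rrrrrrrrr.rrrrrrr.kkkkkkkkkkkkkkkkkkk.bbbbbbbb.rrrrrrrrrrrWWWWWWW
```

View pics/w7.png

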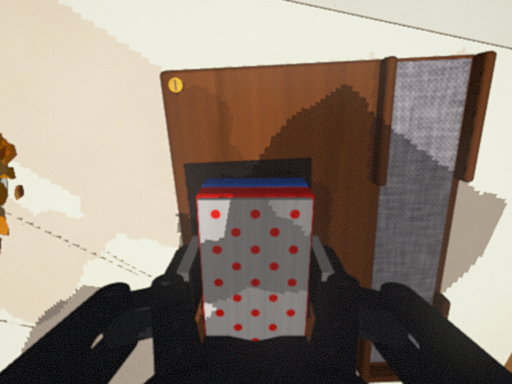

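```bash
cat >> h.py <<'E'
def toolx(v,z,ztcp,u=258):
    i=vision.camera_info('wrist'); T=i['T_tool_cam']; d=T[:3,:3]@np.linalg.solve(i['K'],[u,v,1])
    return 1000*(T[0,3]+d[0]*((ztcp-z)-T[2,3])/d[2])
E
python3 - <<'E'
from h import *
z=.0184
for n,v,h in [('red top',198,.038),('red bottom',187.3,.022),('blue top',186.8,.022),('blue bot',178.3,.006)]: print(n,toolx(v,h,z).round(2))
# w3 blue alone: rows
im=cv2.imread('pics/w3.png')[...,::-1]; ends(im,0,0,0,(230,258,285),(160,200))
im=cv2.imread('pics/w5.png')[...,::-1]; ends(im,0,0,0,(230,258,285),(160,200))
E
```

```text
red top 38.01
red bottom 37.92
blue top 38.17
blue bot 38.07
230 160 .............bbbbbbbbbWWWWWWWWWWWWWWWWWW
258 160 ...kk.kkkkkkk.bbbbbbbb.WWWWWWWWWWbbbbbbb
285 160 kkkkkkkkkkkkkk.bbbbbbbb.WWWWWWWWWWWWWWWW
230 160 WWWWWWWWWWWWWWWWWWW.rrrrrrrrrWWWWWWWWWWW
258 160 WWWWWWWWWWWWWWWWWWW.rrrrrrrr...WWWWWW...
285 160 WWWWWWWWWWWWWWWWWWWrrrrrrrrr..WWWWWWWWWW
```

Red and blue are flush: all four end edges lie within 0.25 mm, and the sides are squeezed square. Next is green.

```bash
python3 - <<'E'
from h import *
env.command_gripper(.75,40); s=readout.read_state()['position']
env.movel([s[0],s[1],.09],speed=.25)
env.move_ptp([.48,0.05,.19],rv(.1))
G=[.5046,.2289]
env.move_ptp([*G,.05],rv(-.026)); env.sleep(.2)
print(env.movel([*G,.009],speed=.1,f_stop=8)); st()
env.command_gripper(0.0,40); st()
env.movel([*G,.12],speed=.2); st()
im,C=wrist('w8'); ends(im,0,0,0,(215,230,258,285,300),(160,205))
print(im[170:200:2,258].tolist())
E
```

```text
False
t 18.13 p [0.5048 0.2289 0.0092] F [ 0.6  0.7 -0.1] g 0.75
t 18.4 p [0.5053 0.2291 0.01  ] F [-0.4 -1.3  5.4] g 0.595
t 19.11 p [0.5038 0.2287 0.119 ] F [ 0.1  0.3 -1.2] g 0.596
215 160 WWWWWWWWWWWWWWW...gggggWWWWWWWWWWWWWWWWWWWWWW
230 160 WWWWWWWWWWWWWW.g..gggg...WWWWWWWWWWWWWWWWWWWW
258 160 WWWWWWWWWWWWWWW.ggggggg.WWWWWWWWWWggggggggWWW
285 160 WWWWWWWWWWWWWWW.g.ggggg..WWWWWWWWWWWWWWWWWWWW
300 160 WWWWWWWWWWWWWWW.gg..gggg.WWWWWWWWWWWWWWWWWWWW
[[105, 94, 86], [103, 97, 88], [90, 85, 75], [33, 52, 33], [26, 48, 26], [36, 62, 35], [42, 68, 46], [78, 75, 71], [97, 95, 93], [93, 93, 88], [102, 98, 94], [101, 99, 97], [63, 83, 62], [31, 80, 36], [26, 73, 34]]
```

View pics/w8.png

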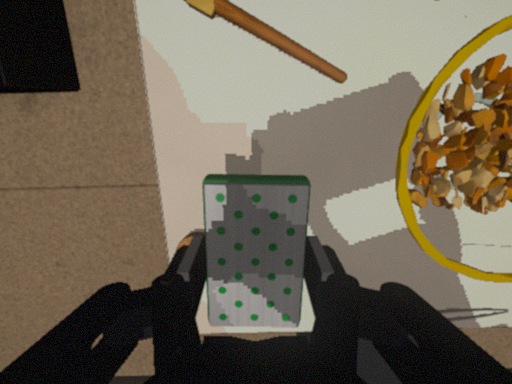

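Green is held square, with its near edge at row ~183.8. Now I'll place it with the matching x-shift, then squeeze the stack.

```bash
python3 - <<'E'
from h import *
phi=np.radians(10.5); u=np.array([np.cos(phi),np.sin(phi)])
xg=toolx(183.8,.016,.0097); print('xg',xg)
X=np.array([.5286,-.1333])+(38.0-xg)/1000*u; print(X)
env.move_ptp([.48,0.0,.18],rv(.1))
env.move_ptp([*X,.08],rv(phi)); env.sleep(.35); st()
env.movel([*X,.056],speed=.1); env.sleep(.2); s=st()
a=2*X-s['position'][:2]
print(env.movel([*a,.0465],speed=.04,f_stop=5)); st()
env.command_gripper(.75); s=st()
env.movel([a[0],a[1],.06],speed=.15)
env.movel([*X,.0335],speed=.1,f_stop=10); env.sleep(.15); st()
env.command_gripper(0.,50); env.sleep(.2); st()
im,C=wrist('w9'); ends(im,0,0,0,(215,230,258,285,300),(150,225))
z=readout.read_state()['position'][2]; print(z)
E
```

```text
xg 40.29371352468538
[ 0.52634469 -0.133718  ]
t 21.18 p [ 0.5266 -0.1331  0.0808] F [-0.2  0.3 -1.5] g 0.596
t 21.77 p [ 0.5267 -0.1339  0.0565] F [-0.2 -0.5 -1.4] g 0.597
True
t 22.05 p [ 0.5267 -0.1338  0.0477] F [0.3 0.3 4.2] g 0.597
t 22.33 p [ 0.526  -0.1336  0.0471] F [ 1.   0.  -0.1] g 0.75
t 23.15 p [ 0.5267 -0.1339  0.034 ] F [ 0.  -1.   0.2] g 0.754
t 23.61 p [ 0.5268 -0.1337  0.0343] F [-1.3  1.   5.6] g 0.599
215 150 rrr................bbbbb.rrrrrr.ggggggggggWWWWWWWWWWWggggggggggWWWWWWWWWWWW
230 150 rrr.....k...kkkkk..bbbbb.rrrrrrr.gggggggggWWWWWWWWWWWWWWWWWWWWWWWWWWWWWWWWW
258 150 r......k..kkkkkkk.bbbbbb.rrrrrrr.gggggggggWWWWWWWWWWWWgggggggggWWWWWWWWWWWW
285 150 .kkkkkkkkkkkkkkkk.bbbbbb.rrrrrrr.ggggggggggWWWWWWWWWWWWWWWWWWWWWWWWWWWWWWWW
300 150 kkkkkkkkkkkkkkkkkkk..bbb.rrrrrrr.ggggggggggWWWWWWWWWWWWWggggggWWWWWWWWWWWWW
0.03427644711361745
```

View pics/w9.png

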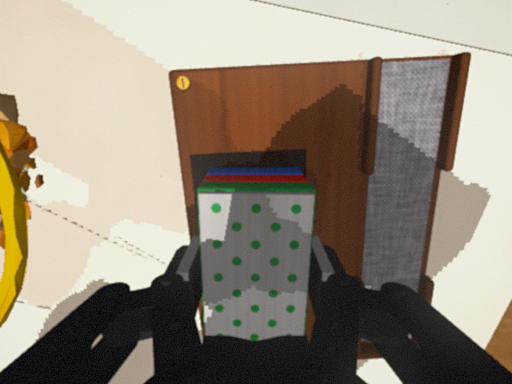

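```bash
python3 - <<'E'
from h import *
z=.0343
for n,v,h in [('green top',192.5,.054),('green bot',182.3,.038),('red bot',174.5,.022),('blue bot',168.2,.006)]: print(n,toolx(v,h,z).round(2))
i=vision.camera_info('wrist'); T=np.eye(4); T[:3,:3]=Ro.from_rotvec(rv(-.026)).as_matrix(); T[:3,3]=[.5038,.2287,.119]; T=T@i['T_tool_cam']; C=(i['K'],T[:3,:3],T[:3,3])
w=cast([(345,78),(206,5)],.0065,*C); d=w[1]-w[0]; d/=np.hypot(*d); print(w,d,np.arctan2(d[1],d[0]))
g=w[0]+.070*d; phi=np.arctan2(d[1],d[0]); print('grip',g)
env.command_gripper(.75); s=readout.read_state()['position']
env.movel([s[0],s[1],.11],speed=.25)
env.command_gripper(.4)
env.move_ptp([.5,0.05,.19],rv(.5))
h=g-.03*d
env.move_ptp([*h,.13],rv(phi)); env.sleep(.3); st()
wrist('w10')
E
```

```text
green top 40.47
green bot 40.4
red bot 40.15
blue bot 39.87
[[0.59608737 0.15516437]
 [0.64943815 0.26202341]] [0.44668613 0.89469073] 1.1077383537353571
grip [0.6273554  0.21779272]
t 26.71 p [0.6141 0.19   0.131 ] F [ 0.3 -0.4  0.1] g 0.403
```

View pics/w10.png

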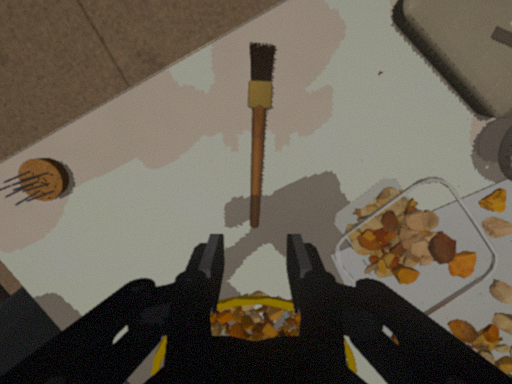

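The stack is flush within 0.6 mm. In this view the brush runs from bristle end (262,42) to handle end (254,226), with its head starting at row ~80-106; the tub is clear to the right. Next: grip, lift, and lay it in the groove.

```bash
python3 - <<'E'
from h import *
s=readout.read_state(); i=vision.camera_info('wrist'); T=np.eye(4); T[:3,:3]=Ro.from_rotvec(s['orientation']).as_matrix(); T[:3,3]=s['position']; T=T@i['T_tool_cam']; C=(i['K'],T[:3,:3],T[:3,3])
w=cast([(254.5,226),(262,42)],.0065,*C); d=w[1]-w[0]; L=np.hypot(*d); d/=L; phi=np.arctan2(d[1],d[0]); g=w[0]+d*.070*L/.163
print('L',L,'phi',phi,'grip',g)
env.movel([*g,.06],rv(phi),speed=.2); env.sleep(.2)
print(env.movel([*g,.011],speed=.1,f_stop=8)); st()
env.command_gripper(0.,40); st()
env.movel([*g,.13],speed=.2); st()
t=np.radians(13.3)
env.move_ptp([.57,.02,.17],rv(.6))
Q=np.array([.5446,-.2194])
env.move_ptp([*Q,.10],rv(t)); env.sleep(.3); st()
wrist('w11')
E
```

```text
L 0.16184317529181372 phi 1.0693895123544346 grip [0.62927146 0.21668933]
False
t 28.13 p [0.6295 0.2168 0.0112] F [0.6 0.2 0.5] g 0.4
t 28.46 p [0.6299 0.2168 0.012 ] F [0.1 0.1 3.8] g 0.137
t 29.2 p [0.6284 0.2165 0.1286] F [-0.4 -0.3 -1. ] g 0.13
t 31.33 p [ 0.5451 -0.2184  0.1004] F [-0.3 -0.  -0.2] g 0.13
```

View pics/w11.png

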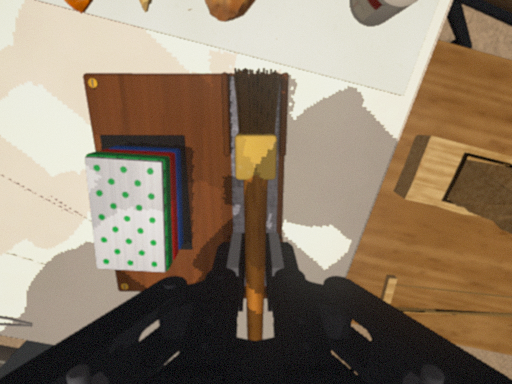

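The brush is held straight, bristles (256,72) towards the open end and centred over the groove (columns 232-288). The stack is intact. Lowering now.

```bash
python3 - <<'E'
from h import *
t=np.radians(13.3); Q=np.array([.5446,-.2194])
env.movel([*Q,.035],speed=.15)
print(env.movel([*Q,.0165],speed=.04,f_stop=4)); st()
env.command_gripper(.4); st()
env.movel([*Q,.12],speed=.2)
env.move_ptp([.47,-.19,.2],rv(t)); env.sleep(.4); st()
im,C=wrist('w12')
top=vision.camera('scene'); cv2.imwrite('pics/s12.png',cv2.cvtColor(top,cv2.COLOR_RGB2BGR)[100:300,100:420])
E
```

```text
True
t 32.42 p [ 0.5447 -0.2195  0.018 ] F [-0.3  0.5  6. ] g 0.134
t 32.77 p [ 0.5442 -0.2191  0.0172] F [0.3 0.9 0.4] g 0.395
t 34.36 p [ 0.4701 -0.19    0.1992] F [-0.   0.6 -0.1] g 0.403
```

View pics/w12.png

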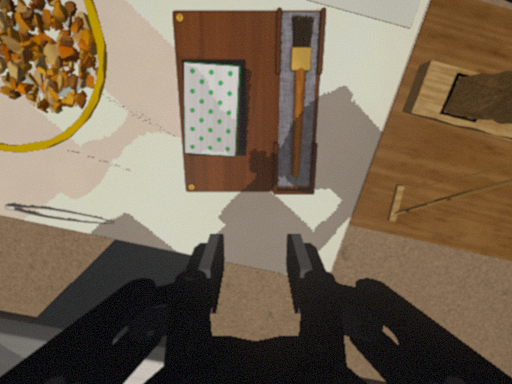

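The brush lies flat in the groove with its bristles (303,15) at the open end, and the stack is undisturbed. The robot is clear, so I'm handing in.

```bash
python3 -c "
from rig import close_job
print(close_job())"
```

```text
the job is handed in; nothing more can be done
None
```

I stacked red on blue and green on red, steel faces up, then laid the brush in the groove with its bristles at the open end. I handed in at about 34 s of the 72 s allowed.

**Stack:** I squeezed the plates square sideways after each placement. In the last close view the end edges of all three plates agreed within about 0.6 mm. I didn't measure the squeezed sides on their own; they rest on the squeeze and the gripper width.

**Brush:** The final wrist picture shows it flat and centred in the groove. The bystanders visible in that picture were undisturbed, and the gripper touched nothing.

**What went differently:**
- **Blue plate:** My first squeeze, at 20 N, did not turn it. The stack therefore keeps blue's original angle, about 3° off the tray, though it still lies on the pad.
- **Red plate:** It first went down about 1.5 mm sideways because I corrected from a reading taken too early. Squeezing red and blue together fixed this.
- **Picture count:** I viewed 11 pictures, one over the budget.

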